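Lengthen a stand leg by one hole in the leg vise

ROBOT

A 6-joint arm with a two-finger parallel gripper is mounted at the origin on the work surface. World frame = base frame: x ahead of the robot, y to its left, z up, the work surface at z = 0. Lengths are in mm, angles in rad, forces in N, time in s.
With the tool pointing down it reaches from about 275 to 825 mm from the base axis. Payload 4.9 kg.
Tool frame: the origin (TCP) lies at the very end of the fingers, on their centre line; the grasp point (between the pads) lies 19 mm behind it; z points along the fingers, y is the line along which they close (so a half turn about z gives the same grasp; the last joint's range is limited). The gripper opens to 85 mm and grips with 20 to 120 N. Pads are 22 mm wide; open, the fingers measure 114 mm over their backs; the gripper's body (76 mm by 85 mm) begins 54 mm behind the grasp point. The pads swing forward as they close: fully open they stand 13 mm farther back than shut.
Start: joints at [0.972, 0.326, -0.193, 1.052, 0, 1.437], TCP at [246.532, 491.671, 231.281] pointing down, gripper open.
Joint ranges: [-2.65, 2.65], [-0.97, 1.79], [-1.3, 1.35], [-1.93, 2.1], [-1.47, 1.37], [-3.14, 3.14]. Speed limits (rad/s): [2.57, 2.57, 3.14, 3.14, 3.14, 3.14].

INTERFACE

Orientations are given as [roll, pitch, yaw] about the fixed x, y, z axes, in that order (R = Rz(yaw) Ry(pitch) Rx(roll)).
In Python, from bench import bot, solve_ik, imaging gives the robot as it stands. Calls block until the motion is done:
- bot.move_ptp(position, orientation): joint-space move of the TCP to a pose.
- bot.movel(position, rot=None, max_speed=150, threshold=None): straight line of the TCP; rot=None keeps the orientation; max_speed is the mean speed in mm/s. With threshold (N) it stops when the force on the tool has changed by that much, and returns True; else False.
- bot.move_j(angles): joint-space move.
- bot.grip(opening, effort=None): opening from 0.0 (shut) to 1.0 (fully open); effort is the grip in N (None keeps the last); returns when the fingers have stopped.
- bot.dwell(seconds).
- solve_ik(position, orientation): joint angles nearest the present ones, or None.
- bot.get_state(): the state.
- imaging.capture(name): name is "scene" or "top"; returns the picture (384x512x3 uint8, blue, green, red); there is no depth.
- imaging.camera_model(name): a dict with "K" (3x3 intrinsics, pixels), "position" and "rotation" of the camera in the world. Camera axes: x right, y up, looking along -z (the intrinsics and any distortion apply to the point x, -y, -z); pixel columns grow to the right and rows downward; lengths in mm; the calibration is good to about 2 mm. A picture is of the moment at which its call begins. camera_model takes no time and is no camera call.
A pose or a line that the arm cannot do raises bot.IKError and nothing moves.
- bot.sign_off(): hands the job in; it is judged then, once.
The state is a dict: "t": time; "qpos": joint angles; "joint_velocities": joint speeds; "effort": joint torques, N m; "tcp_pos": TCP position; "orientation": TCP orientation; "contact_force": force on the tool from outside, world axes, zero at the start; "wrist_torque": the same for the moment, N m; "opening": opening from 0.0 (shut) to 1.0 (fully open); "gripper_force": force on a finger pad.
Only numpy, scipy, OpenCV 4.12 (cv2) and the standard library are available. Lean on these libraries where they do the work, as an engineer would, in place of code of your own. Each camera call takes 0.05 s, during which the arm holds its last target. There are 200 camera calls.

TASK

This blue telescoping stand leg is one hole too short. Lay it, without dropping it, flat in the open green leg vise with its foot plate on the little shelf behind the jaws and the sleeve on the support rail, and let go of it; then pinch the brass snap button flush, draw the sleeve out away from the foot plate until the button snaps out through the next hole, let go and leave the leg lying in the vise. Leave the other things on the bench where they are.

Things in the scene. Friction and masses are not known exactly. Their poses are not given: they have to be found in the camera images.
- leg: Square telescoping steel leg lying flat on the bench, 196 mm long at the start, about 0.6 kg, centre of mass within 15 mm of the origin. Origin: on the underside, on the centre line, 100 mm from the foot plate's outer face. x runs along the leg from foot plate to sleeve, z up, the button on the -y side. From x -90 to -34 mm the bare inner tube shows: 27 mm square, 3.5 mm above the underside.
- foot (a point): Centre of the dark foot plate (10 mm thick, 64 mm wide, 40 mm high, leg x -100 to -90 mm), 20 mm above the leg's underside.
- sleeve_grip (a point): Centre of the blue sleeve: 130 mm long, 34 mm square outside, 3 mm wall, leg x -34 to +96 mm at the start; underside level with the foot plate's, 17 mm below this point. In its -y face three 16 mm holes 35 mm apart, at leg x -9, +26 (in use) and +61 mm at the start.
- sleeve (a joint): How far the sleeve is drawn out along the leg's +x, in m: about 0 at the start (button in the middle hole), 0.035 with the button in the next hole. About 1.5 mm play either way in a hole. With the button pressed it slides with about 2 N; the first few mm, until the dome is under the wall, take up to about 15 N.
- snap (a joint): Travel of the snap button into the leg, in m: 0 fully out (locks the sleeve), 0.007 flush, about 0.010 under the wall between holes. Spring 2.5 N at 0, 4.3 N flush. Pressed flush (a flat finger pad lying on the sleeve does it), its dome rides under the wall as the sleeve is drawn and stays down till the next hole comes over it. Let go in its hole, it springs back.
- button_tip (a point): Tip of the brass snap button, a 13 mm wide round dome that sticks out sideways (leg -y) through the sleeve's hole; it sits in the inner tube at leg x = +26 mm, 17 mm above the underside, tip 24 mm from the centre line (7 mm outside the sleeve's face).
- vise: Green leg vise bolted to the bench; its open jaws do not move. Origin: on the bench, below the place of the leg's origin; x along the leg from foot to sleeve, z up. The leg lies 40 mm above the bench: foot plate behind the jaws, inner tube between them, sleeve in front, with 8 mm play along x either way. Base plate 6 mm thick, 110 mm wide, x -125 to +145 mm.
- jaws (a point): Midway between the two jaws, 40 mm above the bench. Jaws: x -82 to -42 mm of the vise, 32 mm apart about y = 0, flared at the top, 72 mm above the bench, out to y = +-46 mm; the foot plate is too wide to pass, so the leg cannot be pulled through. Screw and handle stick out to y = +130 mm at x -121 to -3 mm, below 46 mm height.
- rail (a point): Top of the support rail for the sleeve, 40 mm above the bench: 30 mm wide, from the jaws to x = +138 mm of the vise; this point at x = +48 mm, y = 0. The shelf for the foot plate, same height, x -115 to -82 mm, is 80 mm wide.
- screwdriver: bystander: screwdriver with red handle, 190 mm, lying; origin at its middle
- hammer: bystander: hammer with wooden handle, 280 mm, lying
- wrench: bystander: steel wrench, 180 mm, lying
- spray_can: bystander: spray can, 64 mm across, 170 mm high, standing; origin under its centre
- oil_bottle: bystander: amber oil bottle, 60 mm across, 150 mm high, standing; origin under its centre
- tin: bystander: open steel tin, 74 mm across, 90 mm high; origin under its centre
- parts_tray: bystander: green open tray, 120 x 140 x 45 mm; origin under its centre
Things that resemble listed ones, but are neither listed nor needed, are in the scene too. Of the things that look like the leg, the largest one is meant.

How it is judged (in metres and radians):
On the way, in this order (a step that is already met when the one before it is completed fails the run):
1. the leg lies in the vise (foot plate behind the jaws), still at its old length with the button out, and is let go (x of leg in the frame of vise between -0.013 and 0.013 m and y of leg in the frame of vise between -0.014 and 0.014 m and z of leg in the frame of vise between 0.036 and 0.044 m and angle between leg's own z axis and vertical below 0.06 rad and angle between the x axis of leg and the x axis of vise, either way round below 0.18 rad and value of joint sleeve between -0.004 and 0.004 m and value of joint snap below 0.002 m and contact force between the fingers and leg below 0.1 N and linear speed of leg below 0.02 m/s), for 0.2 s.
2. the button is pressed flush while the leg lies in the vise (x of leg in the frame of vise between -0.013 and 0.013 m and y of leg in the frame of vise between -0.014 and 0.014 m and z of leg in the frame of vise between 0.036 and 0.044 m and angle between leg's own z axis and vertical below 0.06 rad and angle between the x axis of leg and the x axis of vise, either way round below 0.18 rad and value of joint snap above 0.006 m), for 0.05 s.
At the end, for the whole second after the job is handed in: Leg let go, at rest, flat in the vise, foot plate behind the jaws (within 13 mm along, 14 mm across, 4 mm in height, 0.06 rad tilt, 0.18 rad direction of its place); sleeve drawn out 35 mm (+-3 mm); button out of the next hole (within 2 mm) (x of leg in the frame of vise between -0.013 and 0.013 m and y of leg in the frame of vise between -0.014 and 0.014 m and z of leg in the frame of vise between 0.036 and 0.044 m and angle between leg's own z axis and vertical below 0.06 rad and angle between the x axis of leg and the x axis of vise, either way round below 0.18 rad and value of joint sleeve between 0.032 and 0.038 m and value of joint snap below 0.002 m and contact force between the fingers and leg below 0.1 N and linear speed of leg below 0.02 m/s); the robot touches nothing.
It fails at once if another thing on the bench is disturbed (moved over 25 mm) (distance of any of screwdriver, hammer, wrench, spray_can, oil_bottle, tin, parts_tray from where it was at the start of the episode above 0.025 m).
It fails at once if the leg is dropped (falls free, faster than 0.6 m/s, untouched) (linear speed of leg above 0.6 m/s and contact force between the fingers and leg below 0.05 N).
It also fails if it takes over 48 s, if anything falls off the work surface, if the arm or the gripper's body presses on something with over 40 N, if the wrist force passes 120 N, or if a joint passes its speed limit or range.

## Working session

There is one attempt and no reset: what is moved stays moved. The work goes in short steps, each a Python script; the robot and the scene stay as the last script left them, time stands still between calls to the robot, and variables do not carry over. Pictures are saved under pics/ and viewed, at most 10 in all, crops included, and the job is handed in when it is done.

```bash
mkdir -p pics; ls
cat > h.py <<'E'
import numpy as np, cv2
from bench import bot, solve_ik, imaging
def ray(cam,u,v,z):
    m=imaging.camera_model(cam);K=np.array(m["K"],float);R=np.array(m["rotation"],float);p=np.array(m["position"],float)
    uv=np.array([[[u,v]]],float)
    d=m.get("distortion"); d=None if d is None else np.array(d,float)
    n=cv2.undistortPoints(uv,K,d)[0,0]
    r=R@np.array([n[0],-n[1],-1.]); return p+r*(z-p[2])/r[2]
def proj(cam,P):
    m=imaging.camera_model(cam);K=np.array(m["K"],float);R=np.array(m["rotation"],float);p=np.array(m["position"],float)
    c=(np.atleast_2d(P)-p)@R; c=c*[1,-1,-1]
    d=m.get("distortion"); d=None if d is None else np.array(d,float)
    return cv2.projectPoints(c,np.zeros(3),np.zeros(3),K,d)[0][:,0]
E
python3 - <<'E'
from h import *
for n in("scene","top"):
    im=imaging.capture(n); cv2.imwrite(f"pics/{n}0.png",cv2.resize(im,(800,600),interpolation=cv2.INTER_CUBIC)); cv2.imwrite(f"{n}0raw.png",im)
    print(imaging.camera_model(n))
print(bot.get_state())
E
```

```text
pics
{'K': array([[393.7252552 ,   0.        , 258.54932377],
       [  0.        , 393.7252552 , 193.8946785 ],
       [  0.        ,   0.        ,   1.        ]]), 'position': array([1031.14519229, -398.28784273,  968.9229502 ]), 'rotation': array([ 0.60513507, -0.00427859,  0.83177304])}
{'K': array([[436.72309021,   0.        , 248.77999643],
       [  0.        , 436.72309021, 190.064125  ],
       [  0.        ,   0.        ,   1.        ]]), 'position': array([ 357.15390209,   48.3466604 , 1529.88842252]), 'rotation': array([ 0.13612545,  0.00162466, -1.57027369])}
{'t': 0.1, 'qpos': array([ 9.71791895e-01,  3.26879778e-01, -1.93479128e-01,  1.05199113e+00,
       -2.34651993e-05,  1.43663070e+00]), 'joint_velocities': array([-0.00080389, -0.001325  ,  0.00208958, -0.00027151, -0.00065299,
        0.00035909]), 'effort': array([ 4.41252605e-04, -4.44237399e+01,  2.63039517e+01,  7.81895622e-03,
       -1.15577468e-04, -1.98444440e-06]), 'tcp_pos': array([246.23891652, 491.2218264 , 230.57648357]), 'orientation': array([-3.14004977e+00, -1.84575605e-04,  2.67675373e+00]), 'contact_force': array([ 0.54479529, -0.01004772, -0.0238352 ]), 'wrist_torque': array([ 0.0313524 , -0.0034005 , -0.01346278]), 'gripper_force': 0.0, 'opening': 0.9991047296789057}
```

View pics/top0.png

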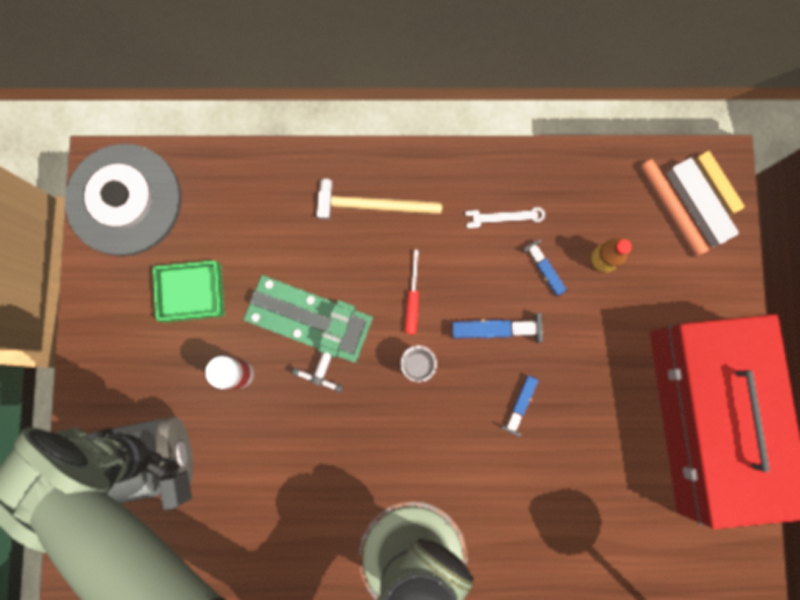

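View pics/scene0.png

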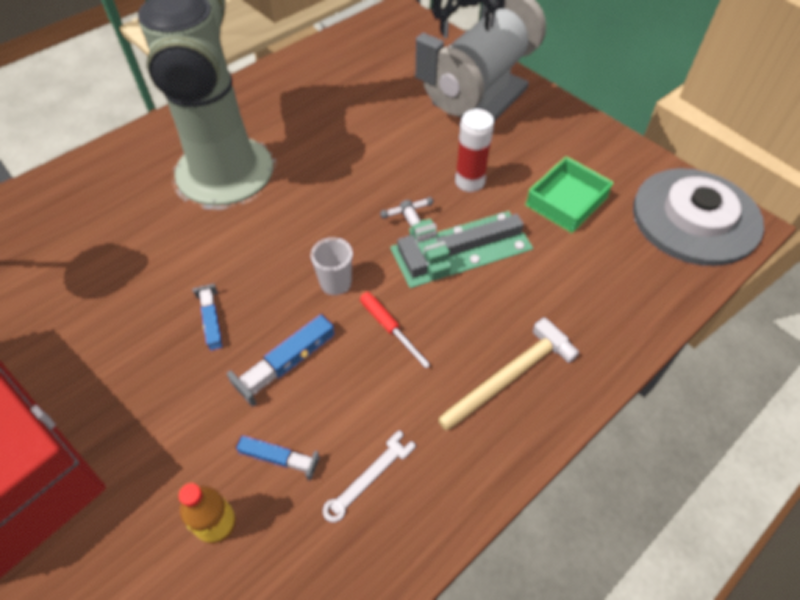

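The top view shows three blue leg-like things: (497,328), (545,267) and (520,405). The largest is at (497,328), with its foot at (540,327) and its sleeve to the left. In the scene view its brass button is at (304,353), facing world +x. The green vise is at (310,318), with its jaws at (340,325), so it points the same way as the leg. I'll confirm with enlarged crops.

```bash
cat >> h.py <<'E'
from scipy.spatial.transform import Rotation as Ro
_cm=imaging.camera_model
class _I:
    capture=staticmethod(imaging.capture)
    @staticmethod
    def camera_model(n):
        m=dict(_cm(n)); m["rotation"]=Ro.from_euler("xyz",m["rotation"]).as_matrix(); return m
imaging=_I
E
python3 - <<'E'
from h import *
print([float(x) for x in (proj("top",[[0,0,0]])[0]/.64)],proj("scene",[[0,0,0]])/.64, proj("top",[[246,491,230]])/.64,proj("scene",[[246,491,230]])/.64)
def crop(n,x,y,w,h,s,o):
    im=cv2.imread(n+"0raw.png")[y:y+h,x:x+w]; cv2.imwrite(o,cv2.resize(im,None,fx=s,fy=s,interpolation=cv2.INTER_CUBIC))
crop("top",150,165,200,90,4,"pics/ct.png"); crop("scene",140,120,200,140,4,"pics/cs.png")
E
```

```text
[412.27368325684574, 558.1156654060926] [[223.96079062 170.61408002]] [[152.63651795 450.43208588]] [[464.24402751  38.78633196]]
```

View pics/ct.png

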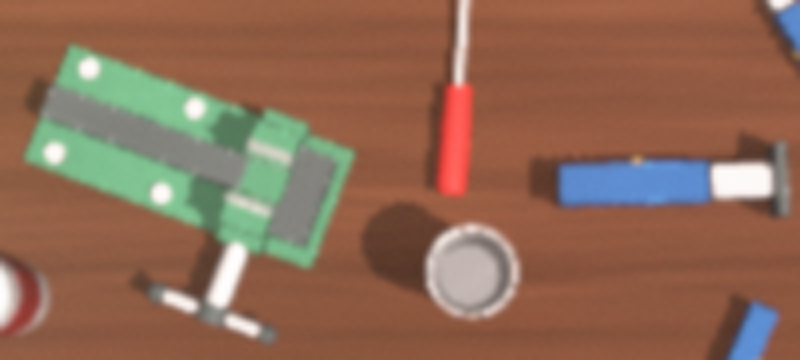

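View pics/cs.png

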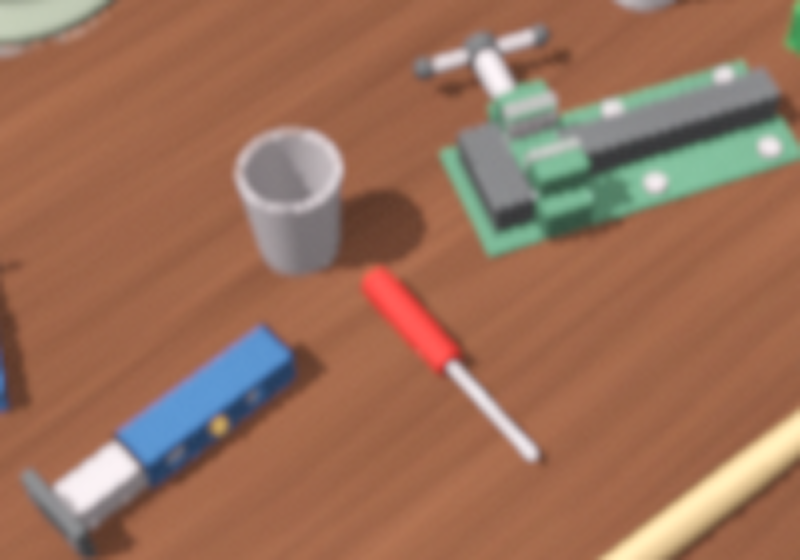

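```bash
cat > fit.py <<'E'
from h import *
from scipy.optimize import least_squares
T=lambda u,v:(150+u/4-.4,165+v/4-.4); S=lambda u,v:(140+u/4-.4,120+v/4-.4)
leg=[("top",T(558,164),(96,-17,34)),("top",T(561,207),(96,17,34)),("top",T(710,202),(-34,17,34)),("top",T(708,160),(-34,-17,34)),
("top",T(789,142),(-100,-32,40)),("top",T(790,214),(-100,32,40)),("top",T(638,157),(26,-24,17)),
("scene",S(263,326),(96,17,34)),("scene",S(294,352),(96,-17,34)),("scene",S(118,435),(-34,17,34)),("scene",S(219,427),(26,-22,17)),("scene",S(293,378),(96,-17,0)),("scene",S(25,472),(-100,32,40))]
vise=[("top",T(72,44),(145,-55,6)),("top",T(25,160),(145,55,6)),("top",T(310,268),(-125,55,6)),("top",T(355,152),(-125,-55,6)),
("top",T(50,88),(138,-15,40)),("top",T(40,116),(138,15,40)),("top",T(337,160),(-115,-40,40)),("top",T(305,248),(-115,40,40)),
("scene",S(443,150),(-125,55,6)),("scene",S(492,255),(-125,-55,6)),("scene",S(742,62),(145,55,6))]
def tf(p,L):
    L=np.array(L,float);c,s=np.cos(p[2]),np.sin(p[2]); return np.c_[p[0]+c*L[:,0]-s*L[:,1],p[1]+s*L[:,0]+c*L[:,1],L[:,2]]
def fit(obs,p0):
    def f(p):
        W=tf(p,[o[2] for o in obs]); return np.concatenate([proj(o[0],w)[0]-o[1] for o,w in zip(obs,W)])
    r=least_squares(f,p0,loss="soft_l1"); return r.x,f(r.x).reshape(-1,2)
if __name__=="__main__":
    np.set_printoptions(precision=2,suppress=True)
    for n,o,p0 in(("leg",leg,[430,-120,1.57]),("vise",vise,[430,200,1.3])):
        for c in(None,"top","scene"):
            oo=[q for q in o if c in(None,q[0])]
            x,r=fit(oo,p0); print(n,c,x,x[2]); 
            if c is None: print(r.T)
    x,_=fit(vise,[430,200,1.3]); print("vise corner jaws centre top crop", (proj("top",tf(x,[(-62,0,72),(-62,-16,64),(-62,16,64)]))+.4-[150,165])*4)
E
python3 fit.py
```

```text
leg None [ 491.65 -183.75    1.6 ] 1.6037371775224107
[[-0.17 -0.47  0.16  0.1  -0.88  0.04 -0.6  -0.08 -0.07 -0.67  1.17  1.25
  -1.34]
 [ 0.77 -0.11 -0.09  0.55 -0.1   0.53  0.35 -0.33  0.39  0.1   0.82  0.25
   1.28]]Traceback (most recent call last):
  File "fit.py", line 21, in <module>
    x,r=fit(oo,p0); print(n,c,x,x[2]);
        ~~~^^^^^^^
  File "fit.py", line 15, in fit
    r=least_squares(f,p0,loss="soft_l1"); return r.x,f(r.x).reshape(-1,2)
    return func(*args, **kwargs)
    result = trf(vector_fun.fun, vector_fun.jac, x0, f0, J0, lb, ub, ftol, xtol,
                 gtol, max_nfev, x_scale, loss_function, tr_solver,
                 tr_options.copy(), verbose, callback=callback_wrapped)
    return trf_no_bounds(
        fun, jac, x0, f0, J0, ftol, xtol, gtol, max_nfev, x_scale,
        loss_function, tr_solver, tr_options, verbose, callback=callback)
    J = jac(x)
    self._update_jac()
    ~~~~~~~~~~~~~~~~^^
    self.J = self.jac_wrapped(xp_copy(self.x), f0=self.f)
             ~~~~~~~~~~~~~~~~^^^^^^^^^^^^^^^^^^^^^^^^^^^^
    J, dct = approx_derivative(
            
[... 684 characters left out ...]
f.fun(x))
                         ~~~~~~~~^^^
    return self.f(x, *self.args, **self.kwargs)
           ~~~~~~^^^^^^^^^^^^^^^^^^^^^^^^^^^^^^
  File "fit.py", line 14, in f
    W=tf(p,[o[2] for o in obs]); return np.concatenate([proj(o[0],w)[0]-o[1] for o,w in zip(obs,W)])
                                                        ~~~~^^^^^^^^
  File "h.py", line 10, in proj
    m=imaging.camera_model(cam);K=np.array(m["K"],float);R=np.array(m["rotation"],float);p=np.array(m["position"],float)
  File "h.py", line 20, in camera_model
    m=dict(_cm(n)); m["rotation"]=Ro.from_euler("xyz",m["rotation"]).as_matrix(); return m
           ~~~^^^
ValueError: time passes only in moves, steps and waits
```

```bash
sed -i 's/^_cm=.*/import functools; _cm=functools.cache(imaging.camera_model)/' h.py; python3 fit.py; python3 -c "
from h import *; print(bot.get_state()['t'])"
```

```text
leg None [ 491.65 -183.75    1.6 ] 1.6037371775224107
[[-0.17 -0.47  0.16  0.1  -0.88  0.04 -0.6  -0.08 -0.07 -0.67  1.17  1.25
  -1.34]
 [ 0.77 -0.11 -0.09  0.55 -0.1   0.53  0.35 -0.33  0.39  0.1   0.82  0.25
   1.28]]
leg top [ 492.64 -184.62    1.6 ] 1.598780036108439
leg scene [ 490.37 -182.88    1.6 ] 1.6007862463653892
vise None [514.17 223.75   1.21] 1.2104791253499276
[[-0.51 -0.57  0.02  0.03  0.66 -0.14 -0.   -0.4  -0.95 -0.21  0.22]
 [ 0.19  0.14  0.42 -0.03 -1.05  0.02 -0.04 -0.16  0.54  0.31 -0.39]]
vise top [514.06 223.32   1.21] 1.2122618803354999
vise scene [514.42 224.93   1.21] 1.2060508342454637
vise corner jaws centre top crop [[259.46 178.16]
 [267.11 161.34]
 [253.31 196.78]]
0.1
```

```bash
cat >> h.py <<'E'
pi=np.pi
LEG=(491.6,-183.8,1.601); VIS=(514.2,223.8,1.211)
def at(f,x,y=0):
    c,s=np.cos(f[2]),np.sin(f[2]); return f[0]+c*x-s*y, f[1]+s*x+c*y
def D(f,x,z,y=0): return [*at(f,x,y),z]
def st(k=""):
    s=bot.get_state(); print(k,round(s["t"],1),s["tcp_pos"].round(1),s["contact_force"].round(1),"op",round(s["opening"],3),"gf",round(s["gripper_force"],1),"yaw",round(s["orientation"][2],3))
E
python3 - <<'E'
from h import *
for y in (LEG[2],LEG[2]-pi,VIS[2],VIS[2]-pi): 
    q=solve_ik(D(VIS if y in(VIS[2],VIS[2]-pi) else LEG,0,60),[pi,0,y]); print(y,None if q is None else np.round(q,2))
o=[pi,0,LEG[2]]
bot.move_ptp(D(LEG,-2,250),o); st()
bot.move_ptp(D(LEG,-2,90),o)
bot.movel(D(LEG,-2,4),threshold=8,max_speed=80); st("down")
bot.grip(0.0,50); st("grip")
bot.movel(D(LEG,-2,70),max_speed=80); st("lift")
im=imaging.capture("scene"); cv2.imwrite("pics/l.png",cv2.resize(im[120:320,130:330],(600,600),interpolation=cv2.INTER_CUBIC))
E
```

```text
1.601 [-0.5   0.46 -0.48  0.63  0.    1.04]
-1.5405926535897931 [-0.5   0.46 -0.48  0.63  0.   -2.1 ]
1.211 [ 0.28  0.52 -0.38  0.67  0.    2.21]
-1.930592653589793 [ 0.28  0.52 -0.38  0.67  0.   -0.93]
 2.6 [ 491.9 -185.1  250. ] [ 0.6 -0.2  0.3] op 1.0 gf 0.0 yaw 1.602
down 4.6 [ 492.1 -186.     4.5] [ 0.4 -0.7  0.7] op 1.001 gf 0.0 yaw 1.601
grip 5.1 [ 491.7 -186.     4.4] [-1.  -0.4  4.4] op 0.386 gf 51.2 yaw 1.601
lift 6.1 [ 491.2 -185.5   69.5] [ 0.6  0.8 -6. ] op 0.39 gf 50.2 yaw 1.601
```

View pics/l.png

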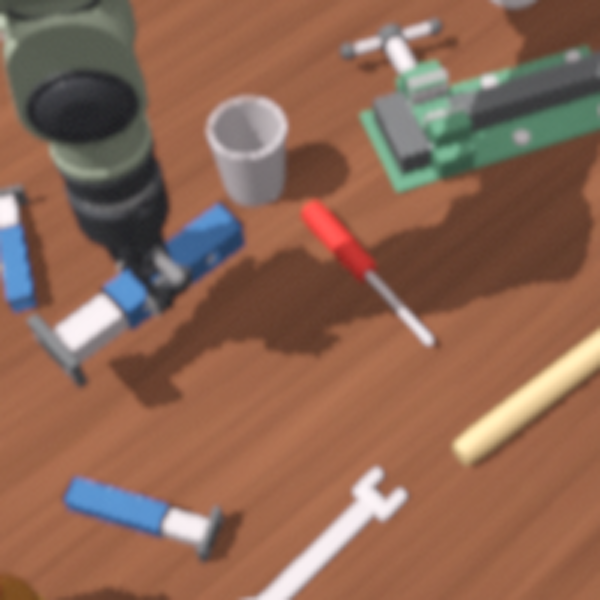

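Run:
```python
from h import *
bot.movel(D(LEG,-2,170),max_speed=120)
bot.move_ptp(D(VIS,-2,170),[pi,0,VIS[2]]); 
bot.movel(D(VIS,-2,128),max_speed=80);st()
for n in("scene","top"):
    im=imaging.capture(n); cv2.imwrite(n+"1raw.png",im)
s=cv2.imread("scene1raw.png")[60:200,230:350]; t=cv2.imread("top1raw.png")[150:250,140:260]
f=lambda i,k:cv2.resize(i,None,fx=k,fy=k,interpolation=cv2.INTER_CUBIC)
a=f(s,400/120);b=f(t,400/120);h=max(a.shape[0],b.shape[0]);c=np.zeros((h,800,3),np.uint8);c[:a.shape[0],:400]=a;c[:b.shape[0],400:]=b
cv2.imwrite("pics/above.png",c)
```

```text
9.3 [513.8 221.8 128.1] [ 0.4  0.  -5.8] op 0.391 gf 50.2 yaw 1.211
```

View pics/above.png

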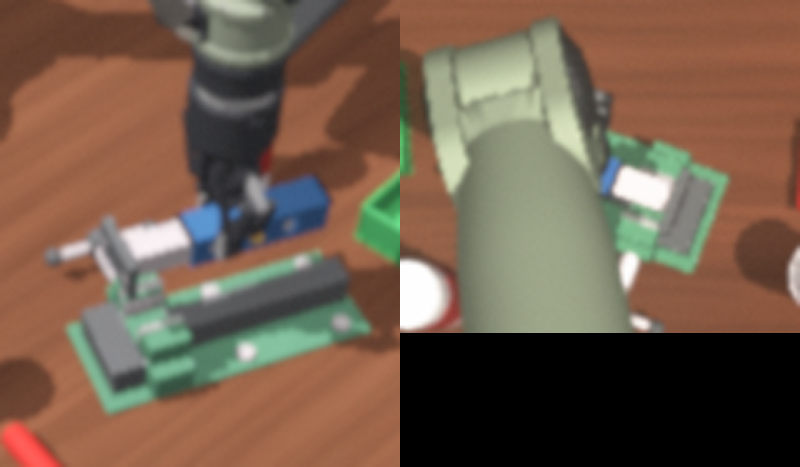

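Run:
```python
from h import *
from fit import tf
L=np.array([(-100,-32,0),(-100,32,40),(96,-17,34),(96,17,34),(96,-17,0),(26,-24,17),(-34,-17,0)],float); L[:,2]+=123.7
print("scene",((proj("scene",tf(VIS,L))-[230,60])*10/3).round(0).tolist())
L=np.array([(-90,-13.5,30.5),(-34,-13.5,30.5),(-34,13.5,30.5),(-34,-17,34),(-34,17,34),(-100,-32,40),(-100,32,40)],float);L[:,2]+=123.7
print("top",((proj("top",tf(VIS,L))-[140,150])*10/3+[400,0]).round(0).tolist())
```

```text
scene [[127.0, 301.0], [99.0, 217.0], [331.0, 200.0], [313.0, 174.0], [325.0, 228.0], [259.0, 241.0], [191.0, 268.0]]
top [[674.0, 186.0], [619.0, 166.0], [609.0, 192.0], [620.0, 162.0], [607.0, 195.0], [690.0, 171.0], [666.0, 234.0]]
```

The leg is held straight and matches the model to within about 2 px (button observed at (258,238), predicted at (259,241)). Next I lower it.

Run:
```python
from h import *
print(bot.movel(D(VIS,-2,80),max_speed=80,threshold=12)); st()
r=bot.movel(D(VIS,-2,42.5),max_speed=40,threshold=12); print(r); st("low")
```

```text
False
 10.1 [513.8 222.   80.3] [ 0.2  0.  -5.9] op 0.391 gf 50.2 yaw 1.211
True
low 10.9 [513.  221.8  44.4] [-0.6  0.2  4.3] op 0.389 gf 51.5 yaw 1.211
```

Run:
```python
from h import *
bot.grip(1.0); bot.dwell(0.4); st("open")
bot.movel(D(VIS,26,38),max_speed=60,threshold=10); st()
im=imaging.capture("scene"); cv2.imwrite("pics/b.png",cv2.resize(im[80:200,230:350],(720,720),interpolation=cv2.INTER_CUBIC)[:600])
from fit import tf
L=np.array([(-100,-32,0),(-100,32,40),(96,-17,34),(96,17,34),(96,-17,0),(26,-24,17),(-34,-17,0)],float); L[:,2]+=40
print("scene",((proj("scene",tf(VIS,L))-[230,80])*6).round(0).tolist())
```

```text
open 11.9 [511.  221.2  42.7] [ 0.9  0.2 -0.7] op 1.002 gf 0.0 yaw 1.211
 12.6 [523.1 248.3  37.8] [0.2 0.1 0.4] op 1.0 gf 0.0 yaw 1.211
scene [[224.0, 533.0], [177.0, 389.0], [570.0, 359.0], [540.0, 313.0], [561.0, 403.0], [449.0, 429.0], [333.0, 474.0]]
```

View pics/b.png

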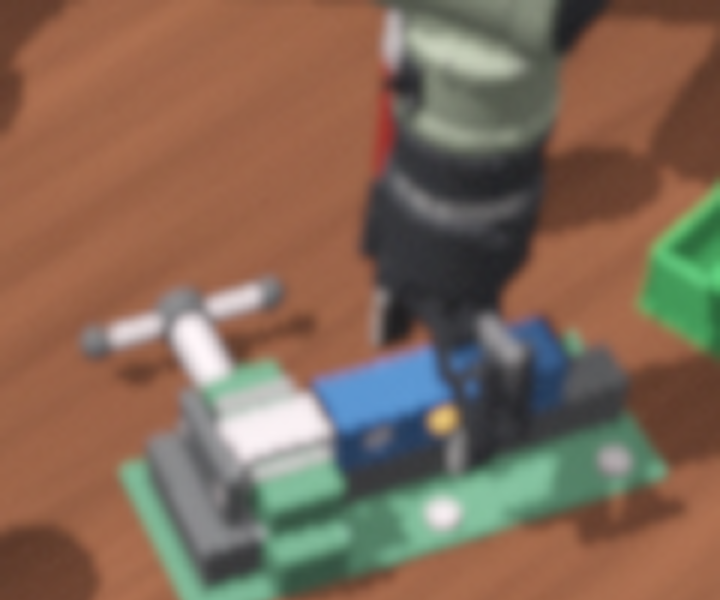

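The leg is seated in the vise with the button out at (442,420), 1–2 px from the prediction. Next I pinch and draw.

Run:
```python
from h import *
bot.grip(0.0,60); bot.dwell(0.2); st("pinch")
s=bot.get_state()
if s["opening"]<0.42:
    p0=s["tcp_pos"]
    r=bot.movel(D(VIS,26+50,37.8),max_speed=35,threshold=28); st(f"pull {r}")
    print("moved",np.linalg.norm(bot.get_state()["tcp_pos"]-p0))
    im=imaging.capture("scene"); cv2.imwrite("pics/p.png",cv2.resize(im[80:200,230:350],(720,720),interpolation=cv2.INTER_CUBIC)[:600])
```

```text
pinch 13.3 [523.9 248.1  38.6] [-0.4 -1.1  5.5] op 0.392 gf 61.0 yaw 1.211
pull True 14.1 [528.2 260.3  38.6] [-0.6 -2.6  4.3] op 0.39 gf 60.4 yaw 1.209
moved 12.92893184385392
```

View pics/p.png

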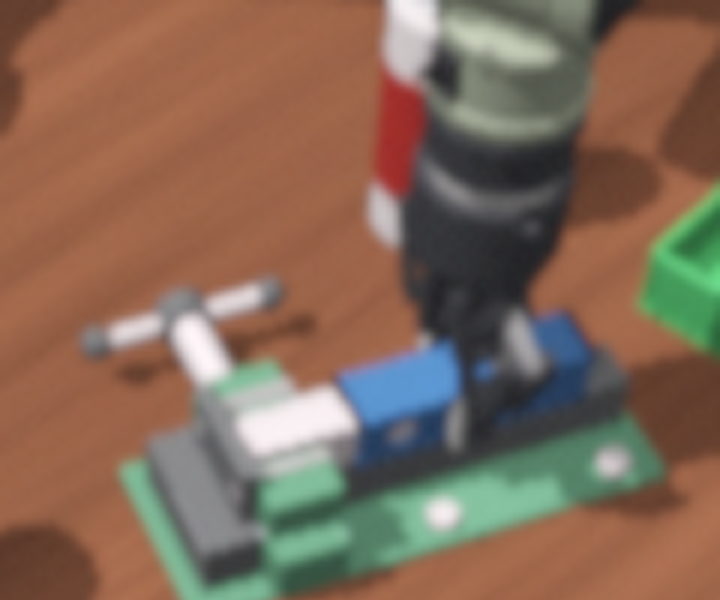

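The pull stopped on a transient after 13 mm, with the foot now at the jaws, and the force has relaxed. I'll keep drawing.

Run:
```python
from h import *
v=np.array([np.cos(VIS[2]),np.sin(VIS[2]),0]);p0=np.array([523.9,248.1,38.6])
for i in range(4):
    r=bot.movel(D(VIS,26+52,38),max_speed=25,threshold=35); d=(bot.get_state()["tcp_pos"]-p0)@v; st(f"{r} {d:.1f}")
    if not r or d>38: break
im=imaging.capture("scene"); cv2.imwrite("pics/q.png",cv2.resize(im[80:200,230:350],(720,720),interpolation=cv2.INTER_CUBIC)[:600])
```

```text
False 45.4 15.8 [539.7 290.7  38.6] [ -6.6 -18.1  16.7] op 0.393 gf 61.9 yaw 1.206
```

View pics/q.png

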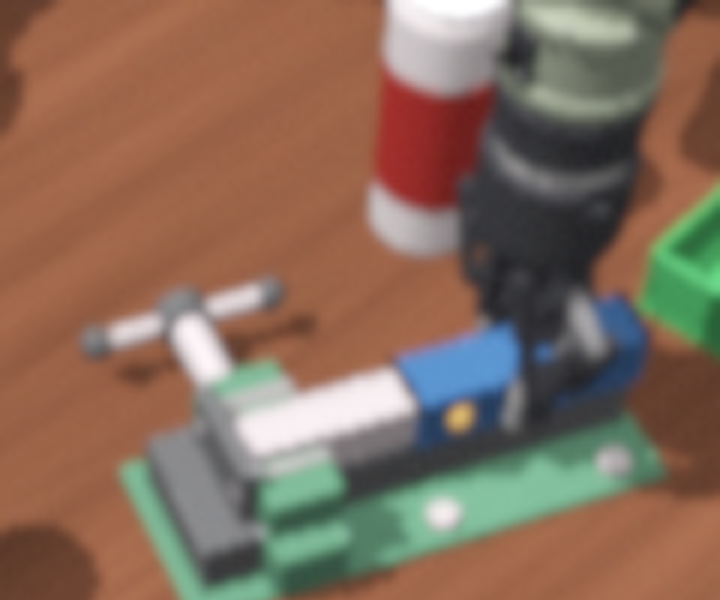

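The button has snapped out through the next hole at (460,415) and the sleeve is at its stop. I'll relieve the pull, release, retreat and check.

Run:
```python
from h import *
p=bot.get_state()["tcp_pos"]; v=np.array([np.cos(VIS[2]),np.sin(VIS[2]),0])
bot.movel(p-2*v,max_speed=30); st("relieved")
bot.grip(1.0); bot.dwell(.2); st("open")
bot.movel(p-2*v+[0,0,130],max_speed=120); bot.dwell(.5); st("up")
im=imaging.capture("scene"); cv2.imwrite("pics/z.png",cv2.resize(im[80:200,230:350],(720,720),interpolation=cv2.INTER_CUBIC)[:600])
from fit import tf
for dx in(0,8):
    L=np.array([(-100+dx,-32,0),(-100+dx,32,40),(131+dx,-17,34),(131+dx,17,34),(26+dx,-24,17),(1+dx,-17,34),(1+dx,17,34)],float); L[:,2]+=40
    print(((proj("scene",tf(VIS,L))-[230,80])*6).round(0).tolist())
```

```text
relieved 16.3 [538.7 288.5  38.5] [-1.3 -1.8  6. ] op 0.388 gf 60.5 yaw 1.208
open 17.1 [538.9 288.8  38.5] [-0.4  0.5 -0.9] op 0.998 gf 0.0 yaw 1.208
up 18.8 [538.9 288.8 168.4] [ 0.5  0.3 -0.2] op 1.003 gf 0.0 yaw 1.208
[[224.0, 533.0], [177.0, 389.0], [631.0, 340.0], [600.0, 295.0], [449.0, 429.0], [401.0, 410.0], [373.0, 363.0]]
[[239.0, 528.0], [192.0, 385.0], [645.0, 336.0], [614.0, 291.0], [463.0, 424.0], [415.0, 406.0], [387.0, 359.0]]
```

View pics/z.png

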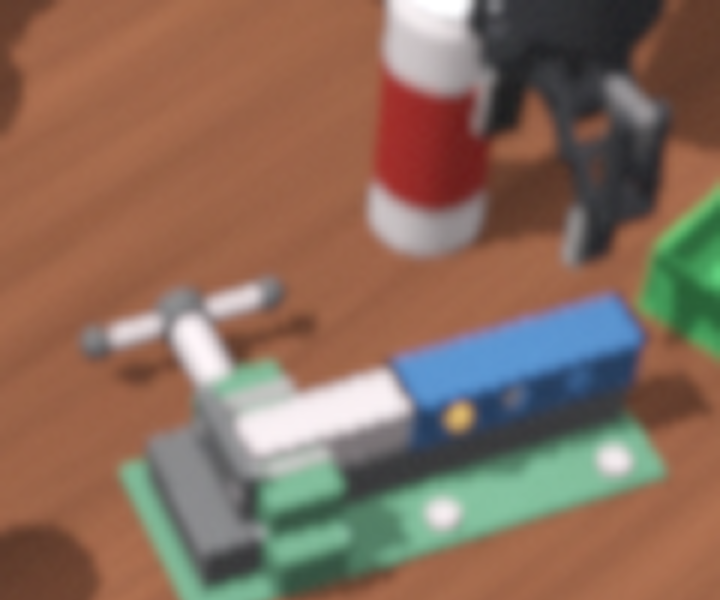

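The leg lies flat with the button out at (458,416). The sleeve end is at (643,338), against (645,336) predicted for a 35 mm draw.

```bash
python3 -c "
from h import *
print(bot.sign_off())"
```

```text
the job is handed in; nothing more can be done
None
```

The job is handed in, though the judging gave no verdict back: the leg lies released in the vise, the sleeve is drawn out about 35 mm with the button out in the next hole, and the robot touched nothing else on the bench that I could see.

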